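Shift the lap gearbox to the green speed

TASK

The lap's gearbox stands idle: push its lever with your fingertips out of the left slot, along the cross channel and fully home into the slot end marked with the green disc, without engaging any other colour on the way. Push gently and do not grip the knob; then let go and stand clear. Leave the loupe, dropper bottle, green stone and spanner where they are.

Things in the scene. Friction and masses are not known exactly. Their poses are not given: they have to be found in the camera images.
- gearbox: Grey gearbox fixed on the bench: base 150 x 128 mm, case 112 x 104 mm, bright gate plate on top, 81 mm above the bench. Origin at the centre of its underside; x points to its far side (away from the robot at yaw 0), y to its left, z up. Turned by up to 0.5 rad. A shaft sticks out of its right (-y) side to y = -84 mm, 49 mm high.
- gate_centre (a point): Centre of the gate, on the plate's top. Gearbox axes: three slots run along x at y = +22.8, 0 and -22.8 mm, each 15 mm wide, from x = -32 to +32 mm, joined by a 15 mm wide cross channel along y at x = 0 (neutral). Tongues with rounded ends stand between the slots; the lever changes slot only in the channel.
- left_right (a joint): Sideways tilt of the lever, rad, about a pivot 25 mm above the bench under the gate's centre. -0.40: left (unmarked, idle) slot, where it starts; 0: middle slot; +0.40: right slot (gearbox -y). Changes only near fore_aft = 0 (within about 0.06). Friction keeps it where it is left.
- fore_aft (a joint): Tilt of the lever along the slots, rad: -0.40 at the near slot ends (gearbox -x), 0 in the cross channel, +0.40 at the far ends (+x); both ends are stops. Starts between -0.39 and -0.18. Friction keeps it where it is left; about 2 to 4 N at the knob moves it.
- knob (a point): Centre of the black knob, 30 mm in diameter, 41 mm tall (22 mm below this point to 19 mm above it along the lever), on a 9 mm steel stem. 130 mm from the pivot: 155 mm above the bench when upright, about 135 mm in a corner of the gate. In gearbox axes from the centre: x = 130 sin(fore_aft), y = -130 sin(left_right) cos(fore_aft) mm.
- stem_at_gate (a point): Point on the lever's axis at the gate plate, 54 mm from the pivot.
- green_disc: Green marker disc, 17 mm in diameter and 2.5 mm thick, fixed on the gate plate just beyond one slot end (12 mm past it); it marks that slot end. The four discs mark the near and far ends of the middle and right slots, in an order that changes. Origin at the centre of its underside, axes along the gearbox's.
- red_disc: Red marker disc, 17 mm in diameter and 2.5 mm thick, fixed on the gate plate just beyond one slot end (12 mm past it); it marks that slot end. The four discs mark the near and far ends of the middle and right slots, in an order that changes. Origin at the centre of its underside, axes along the gearbox's.
- yellow_disc: Yellow marker disc, 17 mm in diameter and 2.5 mm thick, fixed on the gate plate just beyond one slot end (12 mm past it); it marks that slot end. The four discs mark the near and far ends of the middle and right slots, in an order that changes. Origin at the centre of its underside, axes along the gearbox's.
- blue_disc: Blue marker disc, 17 mm in diameter and 2.5 mm thick, fixed on the gate plate just beyond one slot end (12 mm past it); it marks that slot end. The four discs mark the near and far ends of the middle and right slots, in an order that changes. Origin at the centre of its underside, axes along the gearbox's.
- loupe: Black and clear folding loupe, 26 x 59 x 15 mm, lying left of the gearbox. Origin at the centre of its underside. Bystander.
- dropper: Amber dropper bottle with a black teat, 33 mm across and 102 mm tall, standing left of the gearbox. Origin at the centre of its underside. Bystander.
- rough_3: Green rough stone, 34 x 44 x 26 mm, right of the gearbox. Origin at the centre of its underside. Bystander.
- spanner: Steel open-ended spanner, 25 x 163 x 6 mm, lying in front of the gearbox. Origin at its centre. Bystander.

How it is judged:
On the way:
1. the lever has left the left slot and is in the cross channel (value of joint left_right above -0.25 rad), for 0.05 s.
At the end, for the whole second after the job is handed in: The lever is at rest fully home in the slot end with the green disc: the stem at the gate is within 26 mm of the disc's centre, seen from above (it is about 22 mm at the stop) (horizontal distance between stem_at_gate and green_disc below 0.026 m and velocity of joint fore_aft between -0.05 and 0.05 rad/s); the robot touches nothing.
It fails at once if the lever is engaged at another colour (stem within 25 mm of the red, yellow or blue disc) (horizontal distance between stem_at_gate and red_disc below 0.025 m or horizontal distance between stem_at_gate and yellow_disc below 0.025 m or horizontal distance between stem_at_gate and blue_disc below 0.025 m).
It fails at once if the gearbox or its lever is gripped or shoved hard (more than 35 N from the fingers) (contact force between the fingers and gearbox above 35 N).
It fails at once if a bystander is moved more than 15 mm or lifted (distance of any of loupe, rough_3, dropper, spanner from where it was at the start of the episode above 0.015 m).
It also fails if it takes over 54 s, if anything falls off the work surface, if the arm or the gripper's body presses on something with over 40 N, if the wrist force passes 120 N, or if a joint passes its speed limit or range.

ROBOT

A 6-joint arm with a two-finger parallel gripper is mounted at the origin on a cart in front of the work surface, level with it; the furniture and walls round the work are solid. World frame = base frame: x ahead of the robot, y to its left, z up, the work surface at z = 0. Lengths are in m, angles in rad, forces in N, time in s.
With the tool pointing down it reaches from about 0.325 to 0.775 m from the base axis. Payload 9.3 kg.
Tool frame: the origin (TCP) lies at the very end of the fingers, on their centre line; the grasp point (between the pads) lies 19 mm behind it; x points along the fingers, z is the direction in which the jaws open and shut, and the axes are right-handed (so a half turn about x gives the same grasp; the last joint's range is limited). The gripper opens to 85 mm and grips with 20 to 120 N. Pads are 22 mm wide; open, the fingers measure 114 mm over their backs; the gripper's body (76 mm by 85 mm) begins 54 mm behind the grasp point. The pads swing forward as they close: fully open they stand 13 mm farther back than shut.
Start: joints at [0.952, 0.259, 0.021, 1.334, 0, 1.418], TCP at [0.247, 0.491, 0.231] pointing down, gripper open.
Joint ranges: [-3.04, 3.04], [-0.91, 1.82], [-1.04, 1.36], [-1.92, 1.95], [-1.52, 1.45], [-3.14, 3.14]. Speed limits (rad/s): [2.22, 2.22, 2.79, 3.14, 3.14, 3.14].

INTERFACE

Orientations are given as a unit quaternion [x, y, z, w].
In Python, from bench import robot, eyes, models gives the robot as it stands.
- The arm moves only by the shell command python3 -m creep 'ROWS' [OPENING] [FORCE]. ROWS is JSON, a list of rows, each an object of numbers: "x", "y", "z": the shift along the tool's x, y, z as a fraction of full scale; "wx", "wy", "wz": the turn, a rotation vector about the tool's x, y, z as a fraction of full scale. A call has exactly 10 rows; each row is the pose to reach, as a shift and turn from the pose measured when the call began, along the tool's axes at that moment, turning the shorter way round; what a row does not reach only later rows make up. Full scale, the value 1, is 50 cm for a shift and 180 degrees for a turn. A row lasts 1/12 s, in which the tool goes at most 41.7 mm and 7.16 degrees, less where a joint would pass 70% of its speed; a pose out of reach is approached as far as the arm can. A call with a number of a shift or a turn outside -1 to 1 is refused whole. A call with a gripper value outside its range is refused whole. OPENING is the closure in counts, from 0 (fully open) to 255 (shut), set as the call begins (- or left out, the last holds). The fingers move at their own pace and stop on an object; FORCE is the grip in N (left out, the last holds). Time passes only in rows, so rows that repeat a pose let the fingers close, or fill a call up. It gives the time, the measured TCP pose, the force and the opening at its end, in the units of the state.
- robot.read_state(): the state, without advancing time (a new reading comes with each control period).
- eyes.snapshot(name): name is "side" or "top" or "wrist"; returns the picture (480x640x3 uint8, blue, green, red); there is no depth.
- eyes.camera_info(name): a dict with "fx", "fy", "cx", "cy" (pixels), "R" (3x3) and "t" (3): a world point X has camera coordinates R X + t. Camera axes: x right, y down, z forward; pixel columns grow to the right and rows downward; lengths in m; the calibration is good to about 2 mm. A picture is of the moment at which its call begins: read the wrist's pose just before it. camera_info takes no time and is no camera call; for the wrist camera it gives the pose at the moment of the call.
- robot.sign_off(): hands the job in, once; it reports no verdict.
Trained networks look in the newest picture that a camera, given by its name, has taken for a name from the list of things; names that differ only in an ending like _2 or _b are one class to them, and where a whole thing is asked for, a point or a joint stands for the part that bears it (a point fixed in the world has none). Each returns a list of dicts, best first, with "confidence" (0 to 1); they miss things now and then, are a little off and sometimes report something else, mostly with a low value. They report only what shows in the picture. A call takes as long as a camera call.
- models.trace(camera, label): "pixels" (480x640 bool, what is visible of it) and "bbox" ([centre column, centre row, width, height] in pixels, round what is visible of it).
The state is a dict: "time_s": time; "q": joint angles; "joint_vel": joint speeds; "joint_torque": joint torques, N m; "eef_pos": TCP position; "ee_rot": TCP orientation; "wrist_force": force on the tool from outside, world axes, zero at the start; "wrist_torque": the same for the moment, N m; "finger_gap": finger opening in m.
Only numpy, scipy, OpenCV 4.12 (cv2) and the standard library are available. Lean on these libraries where they do the work, as an engineer would, in place of code of your own. Each camera call takes 0.05 s, during which the arm holds its last target. There are 200 camera calls.

## Working session

There is one attempt and no reset: what is moved stays moved. The work goes in short steps, Python scripts to look and compute and a shell command to move; the robot and the scene stay as the last step left them, time stands still between calls to the robot, and variables do not carry over. Pictures are saved under pics/ and viewed, about 8 in all and at most 12, crops included, and the job is handed in when it is done.

```bash
mkdir -p pics; cat > h.py <<'E'
import numpy as np,cv2
from bench import robot,eyes,models
def ray(cam,px,z):
    c=eyes.camera_info(cam);R=np.array(c['R']);t=np.array(c['t'])
    d=R.T@np.array([(px[0]-c['cx'])/c['fx'],(px[1]-c['cy'])/c['fy'],1]);o=-R.T@t
    return o+d*(z-o[2])/d[2]
def proj(cam,X):
    c=eyes.camera_info(cam);p=np.array(c['R'])@X+np.array(c['t'])
    return np.array([c['fx']*p[0]/p[2]+c['cx'],c['fy']*p[1]/p[2]+c['cy']])
E
python3 - <<'E'
from h import *
s=robot.read_state();print({k:np.round(v,3).tolist() for k,v in s.items()})
for c in('top','side'):
    cv2.imwrite(f'pics/{c}0.png',eyes.snapshot(c))
    i=eyes.camera_info(c);print(c,-np.array(i['R']).T@i['t'],i['fx'])
    for n,z in (('green_disc',.0835),('red_disc',.0835),('yellow_disc',.0835),('blue_disc',.0835),('knob',.14),('gearbox',.081)):
        for r in models.trace(c,n)[:2]:
            m=cv2.moments(r['pixels'].astype(np.uint8));p=(m['m10']/max(m['m00'],1),m['m01']/max(m['m00'],1))
            print(c,n,round(r['confidence'],2),np.round(r['bbox']),np.round(p,1),ray(c,p,z).round(4))
E
```

```text
{'time_s': 0.0, 'q': [0.952, 0.259, 0.021, 1.334, -0.0, 1.418], 'joint_vel': [-0.001, -0.001, -0.0, 0.0, -0.0, -0.0], 'joint_torque': [-0.001, -55.564, 34.453, 0.014, -0.0, 0.0], 'eef_pos': [0.247, 0.491, 0.231], 'ee_rot': [-0.371, 0.602, 0.371, 0.601], 'wrist_force': [-0.144, -0.441, -0.045], 'wrist_torque': [-0.003, -0.011, -0.016], 'finger_gap': 0.086}
top [0.40929671 0.04705602 0.97847545] 534.0752743539284
top green_disc 0.58 [325. 249.  12.  12.] [323.2 247.4] [0.4756 0.0454 0.0835]
top yellow_disc 0.5 [337. 197.  11.   9.] [337.3 195.8] [0.5637 0.0235 0.0835]
top blue_disc 0.51 [336. 247.  15.  11.] [336.7 247.4] [0.476  0.0227 0.0835]
top knob 0.62 [302. 234.  41.  19.] [297.4 233.7] [0.4921 0.0866 0.14  ]
top knob 0.23 [336. 198.  13.   5.] [337.  195.9] [0.5537 0.0255 0.14  ]
top gearbox 0.82 [326. 226.  91.  86.] [323.3 227.1] [0.5101 0.0461 0.081 ]
side [0.51422586 0.73748863 0.60977242] 498.0897768405247
side green_disc 0.57 [315. 257.   8.   0.] [314.6 258.3] [0.476  0.0479 0.0835]
side green_disc 0.42 [307. 252.  20.  36.] [306.1 249.6] [0.4901 0.0219 0.0835]
side red_disc 0.49 [264. 258.   6.   9.] [263.6 259.2] [0.5645 0.0475 0.0835]
side knob 0.64 [308. 252.  19.  35.] [306.7 249.7] [0.4917 0.0988 0.14  ]
side gearbox 0.81 [291. 277.  84.  83.] [291.2 281.4] [0.5173 0.106  0.081 ]
```

View pics/top0.png

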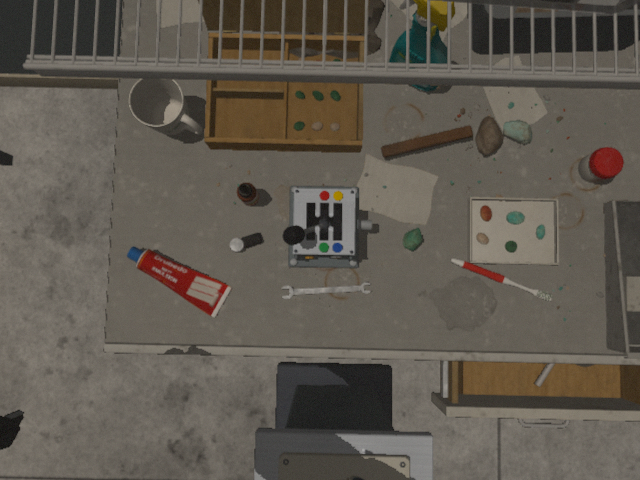

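View pics/side0.png

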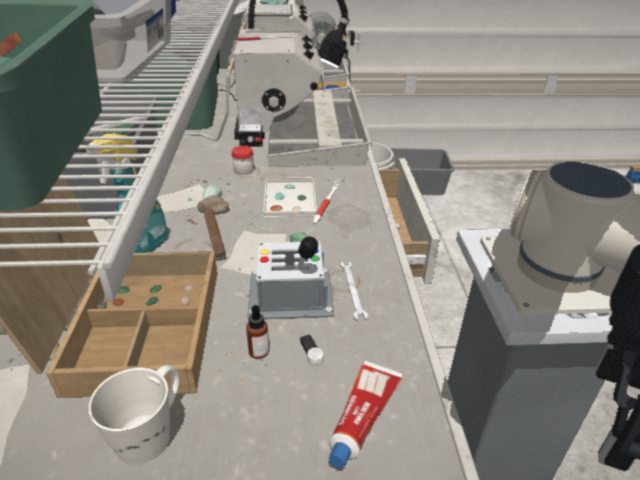

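The top picture shows green (324,247), blue (338,247), red (324,196) and yellow (338,196), with the knob at about (293,235). Green is therefore the near end of the middle slot. The three disc fixes agree on a gate centre of (0.5196, 0.046) and a yaw of about 0.01. The knob sits near (0.492, 0.094).

Next I work out the first move in tool axes.

```bash
cat >> h.py <<'E'
from scipy.spatial.transform import Rotation as Ro
def go(p,yaw=None):
    s=robot.read_state();R=Ro.from_quat(s['ee_rot'])
    d=R.inv().apply(np.array(p)-s['eef_pos'])/.5
    # target: x down, z along +-y world
    T=[Ro.from_matrix(np.array([[0,0,-1],[0,0,0],[0,0,0]]).T+0) if 0 else Ro.from_matrix(np.column_stack(([0,0,-1],np.cross([0,k,0],[0,0,-1]),[0,k,0]))) for k in(1.,-1.)]
    w=[(R.inv()*t).as_rotvec()/np.pi for t in T]
    print('tcp',np.round(s['eef_pos'],4),'F',np.round(s['wrist_force'],1),'t',s['time_s'],'gap',s['finger_gap'],'q6',s['q'][5]);print('shift',d.round(4));print('turn',np.round(w,4))
E
python3 -c "
from h import *
print(Ro.from_quat(robot.read_state()['ee_rot']).as_matrix().round(3))
go([.43,.095,.231])"
```

```text
[[-0.    -0.893  0.449]
 [ 0.     0.449  0.893]
 [-1.     0.    -0.   ]]
tcp [0.247  0.4914 0.2313] F [-0.3  0.3 -0. ] t 0.7 gap 0.08526075176927958 q6 1.4181928738196539
shift [ 6.000e-04 -6.831e-01 -5.440e-01]
turn [[-0.1483 -0.     -0.    ]
 [ 0.8517 -0.      0.    ]]
```

```bash
python3 -m creep '[{"y":-0.07,"z":-0.055,"wx":-0.02},{"y":-0.14,"z":-0.11,"wx":-0.04},{"y":-0.21,"z":-0.165,"wx":-0.06},{"y":-0.28,"z":-0.22,"wx":-0.08},{"y":-0.35,"z":-0.275,"wx":-0.1},{"y":-0.42,"z":-0.33,"wx":-0.12},{"y":-0.49,"z":-0.385,"wx":-0.14},{"y":-0.55,"z":-0.44,"wx":-0.148},{"y":-0.62,"z":-0.49,"wx":-0.148},{"y":-0.683,"z":-0.544,"wx":-0.148}]' 255 20; python3 -c "
from h import *
go([.435,.094,.135])"
```

```text
tcp [0.247  0.4914 0.2313] F [-0.3  0.3 -0. ] t 0.7 gap 0.08526075176927958 q6 1.4181928738196539
shift [ 0.1926 -0.6929 -0.5413]
turn [[-0.1483 -0.     -0.    ]
 [ 0.8517 -0.      0.    ]]invalid input at $[0]: expected keys x, y, z, wx, wy, wz
```

```bash
python3 -m creep '[{"x":0,"y":-0.07,"z":-0.055,"wx":-0.02,"wy":0,"wz":0},{"x":0,"y":-0.14,"z":-0.11,"wx":-0.04,"wy":0,"wz":0},{"x":0,"y":-0.21,"z":-0.165,"wx":-0.06,"wy":0,"wz":0},{"x":0,"y":-0.28,"z":-0.22,"wx":-0.08,"wy":0,"wz":0},{"x":0,"y":-0.35,"z":-0.275,"wx":-0.1,"wy":0,"wz":0},{"x":0,"y":-0.42,"z":-0.33,"wx":-0.12,"wy":0,"wz":0},{"x":0,"y":-0.49,"z":-0.385,"wx":-0.14,"wy":0,"wz":0},{"x":0,"y":-0.55,"z":-0.44,"wx":-0.148,"wy":0,"wz":0},{"x":0,"y":-0.62,"z":-0.49,"wx":-0.148,"wy":0,"wz":0},{"x":0,"y":-0.683,"z":-0.544,"wx":-0.148,"wy":0,"wz":0}]' 255 20; python3 -c "
from h import *
print(Ro.from_quat(robot.read_state()['ee_rot']).as_matrix().round(3))
go([.435,.094,.135])"
```

```text
time_s: 1.53
eef_pos: [0.4224, 0.1113, 0.2316]
ee_rot: [-0.5, 0.5, 0.5, 0.5]
wrist_force: [1.8, 0.8, 0.6]
finger_gap: 0.0001
[[ 0.001 -1.     0.001]
 [ 0.     0.001  1.   ]
 [-1.    -0.001  0.   ]]
tcp [0.4224 0.1113 0.2316] F [1.8 0.8 0.6] t 1.5333 gap 0.00011373778144623964 q6 0.06565513952562545
shift [ 0.1933 -0.0251 -0.0347]
turn [[-2.000e-04  1.000e-04  3.000e-04]
 [ 9.998e-01  5.000e-04 -1.000e-04]]
```

```bash
python3 -m creep '[{"x":0,"y":-0.025,"z":-0.035,"wx":0,"wy":0,"wz":0},{"x":0.04,"y":-0.025,"z":-0.035,"wx":0,"wy":0,"wz":0},{"x":0.08,"y":-0.025,"z":-0.035,"wx":0,"wy":0,"wz":0},{"x":0.12,"y":-0.025,"z":-0.035,"wx":0,"wy":0,"wz":0},{"x":0.15,"y":-0.025,"z":-0.035,"wx":0,"wy":0,"wz":0},{"x":0.175,"y":-0.025,"z":-0.035,"wx":0,"wy":0,"wz":0},{"x":0.19,"y":-0.025,"z":-0.035,"wx":0,"wy":0,"wz":0},{"x":0.193,"y":-0.025,"z":-0.035,"wx":0,"wy":0,"wz":0},{"x":0.193,"y":-0.025,"z":-0.035,"wx":0,"wy":0,"wz":0},{"x":0.193,"y":-0.025,"z":-0.035,"wx":0,"wy":0,"wz":0}]'; python3 -c "
from h import *
a=eyes.snapshot('side')[180:340,200:440];b=eyes.snapshot('wrist')
a=cv2.resize(a,(480,320));b=cv2.resize(b,(320,240))
o=np.zeros((320,800,3),np.uint8);o[:,:480]=a;o[:240,480:]=b
cv2.imwrite('pics/s1.png',o)
print(proj('side',[.492,.094,.142]))
go([.4936,.095,.135])"
```

```text
time_s: 2.37
eef_pos: [0.4353, 0.0939, 0.1358]
ee_rot: [-0.5, 0.5, 0.499, 0.501]
wrist_force: [-0.7, -0.2, -0.7]
finger_gap: -0.0001
[306.39007509 246.86116812]
tcp [0.4354 0.0939 0.1359] F [-0.7  0.2 -0. ] t 2.4667 gap -0.0001359280499191329 q6 0.02392965874980481
shift [ 0.0021 -0.1164  0.0023]
turn [[-2.000e-04  1.000e-04  7.000e-04]
 [ 9.998e-01  1.100e-03 -1.000e-04]]
```

View pics/s1.png

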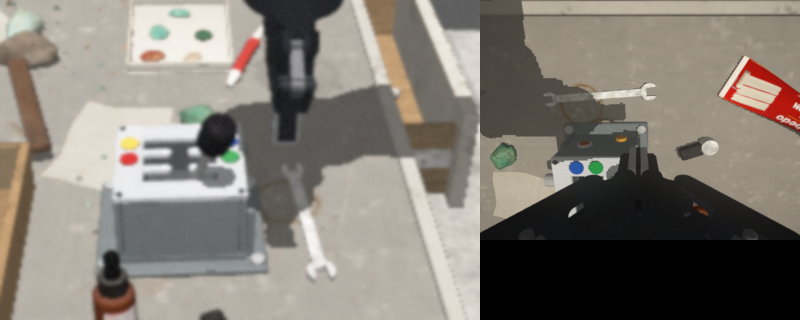

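The knob is at crop (216,133) against a predicted (213,134), and the fingertips stand clear on its near side. I push +x to neutral.

```bash
python3 -m creep '[{"x":0.002,"y":-0.025,"z":0.002,"wx":0,"wy":0,"wz":0},{"x":0.002,"y":-0.045,"z":0.002,"wx":0,"wy":0,"wz":0},{"x":0.002,"y":-0.055,"z":0.002,"wx":0,"wy":0,"wz":0},{"x":0.002,"y":-0.065,"z":0.002,"wx":0,"wy":0,"wz":0},{"x":0.002,"y":-0.075,"z":0.002,"wx":0,"wy":0,"wz":0},{"x":0.002,"y":-0.085,"z":0.002,"wx":0,"wy":0,"wz":0},{"x":0.002,"y":-0.095,"z":0.002,"wx":0,"wy":0,"wz":0},{"x":0.002,"y":-0.105,"z":0.002,"wx":0,"wy":0,"wz":0},{"x":0.002,"y":-0.112,"z":0.002,"wx":0,"wy":0,"wz":0},{"x":0.002,"y":-0.116,"z":0.002,"wx":0,"wy":0,"wz":0}]'; python3 -c "
from h import *
a=eyes.snapshot('side')[180:340,200:440]
cv2.imwrite('pics/s2.png',cv2.resize(a,(720,480),interpolation=cv2.INTER_CUBIC))
for r in models.trace('side','knob')[:2]: print(r['confidence'],r['bbox'])
print(proj('side',[.519,.0966,.1447]))
go([.4936,.095,.135])"
```

```text
time_s: 3.3
eef_pos: [0.494, 0.0948, 0.135]
ee_rot: [-0.5, 0.499, 0.499, 0.501]
wrist_force: [-1.6, 1.5, 2.6]
finger_gap: -0.0
0.62 [288.9, 252.2, 18.1, 33.9]
[289.4295148  246.76101764]
tcp [0.4938 0.0948 0.135 ] F [-1.1  0.4  0.4] t 3.4 gap 0.0004762763015139776 q6 0.02314567667663577
shift [-0.0001  0.0004  0.0004]
turn [[-2.000e-04  0.000e+00  8.000e-04]
 [ 9.998e-01  1.200e-03 -1.000e-04]]
```

View pics/s2.png

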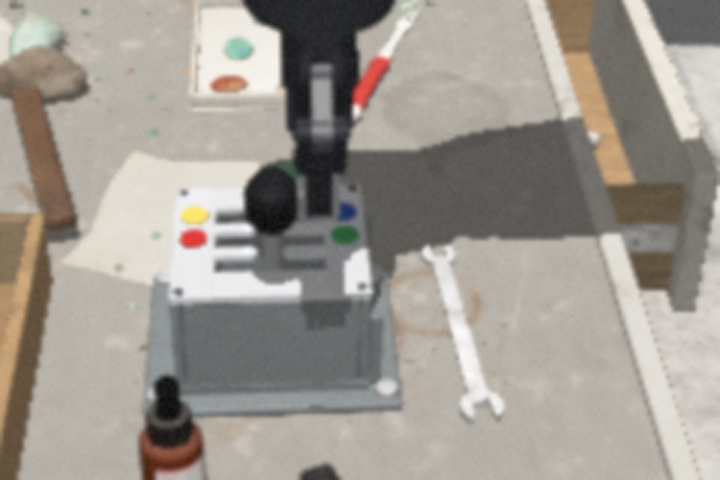

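The knob is at side pixel (289,252), the predicted neutral column, so the lever stands in the channel. I retreat and go round to its left.

```bash
python3 -m creep '[{"x":0,"y":0.025,"z":0,"wx":0,"wy":0,"wz":0},{"x":0,"y":0.06,"z":0,"wx":0,"wy":0,"wz":0},{"x":0,"y":0.06,"z":0.06,"wx":0,"wy":0,"wz":0},{"x":0,"y":0.06,"z":0.12,"wx":0,"wy":0,"wz":0},{"x":0,"y":0.06,"z":0.125,"wx":0,"wy":0,"wz":0},{"x":0,"y":0.06,"z":0.125,"wx":0,"wy":0,"wz":0},{"x":0,"y":0.0,"z":0.125,"wx":0,"wy":0,"wz":0},{"x":0,"y":-0.051,"z":0.125,"wx":0,"wy":0,"wz":0},{"x":0,"y":-0.051,"z":0.125,"wx":0,"wy":0,"wz":0},{"x":0,"y":-0.051,"z":0.125,"wx":0,"wy":0,"wz":0}]'; python3 -c "
from h import *
go([.5195,.0755,.135])"
```

```text
time_s: 4.23
eef_pos: [0.5202, 0.1563, 0.1345]
ee_rot: [-0.5, 0.5, 0.499, 0.501]
wrist_force: [-1.4, -0.1, -0.1]
finger_gap: -0.0001
tcp [0.5202 0.1563 0.1345] F [-1.4 -0.1 -0.1] t 4.2333 gap -0.00011573615637826946 q6 0.13932757568419865
shift [-0.001   0.0011 -0.1616]
turn [[-5.000e-04 -1.000e-04  6.000e-04]
 [ 9.995e-01  1.000e-03  1.000e-04]]
```

```bash
python3 -m creep '[{"x":0,"y":0.001,"z":-0.025,"wx":0,"wy":0,"wz":0},{"x":0,"y":0.001,"z":-0.04,"wx":0,"wy":0,"wz":0},{"x":0,"y":0.001,"z":-0.05,"wx":0,"wy":0,"wz":0},{"x":0,"y":0.001,"z":-0.06,"wx":0,"wy":0,"wz":0},{"x":0,"y":0.001,"z":-0.07,"wx":0,"wy":0,"wz":0},{"x":0,"y":0.001,"z":-0.08,"wx":0,"wy":0,"wz":0},{"x":0,"y":0.001,"z":-0.09,"wx":0,"wy":0,"wz":0},{"x":0,"y":0.001,"z":-0.1,"wx":0,"wy":0,"wz":0},{"x":0,"y":0.001,"z":-0.107,"wx":0,"wy":0,"wz":0},{"x":0,"y":0.001,"z":-0.11,"wx":0,"wy":0,"wz":0}]'; python3 -c "
from h import *
eyes.snapshot('side')
for r in models.trace('side','knob')[:2]: print(r['confidence'],r['bbox'])
eyes.snapshot('top')
for r in models.trace('top','knob')[:2]: print(r['confidence'],r['bbox'])
go([.5195,.0755,.135])"
```

```text
time_s: 5.07
eef_pos: [0.5197, 0.1008, 0.1345]
ee_rot: [-0.5, 0.5, 0.499, 0.501]
wrist_force: [0.1, 3.2, 2.2]
finger_gap: 0.0002
0.46 [321.8, 224.6, 12.1, 7.4]
tcp [0.5195 0.101  0.1343] F [0.8 0.  0. ] t 5.2667 gap 3.2654124798680026e-05 q6 0.03594070038293441
shift [-0.0014 -0.0002 -0.051 ]
turn [[-6.000e-04 -3.000e-04  5.000e-04]
 [ 9.994e-01  7.000e-04  5.000e-04]]
```

The push force is about 3 N, so the lever slides freely. I push the rest of the way to the middle.

```bash
python3 -m creep '[{"x":0,"y":0,"z":-0.006,"wx":0,"wy":0,"wz":0},{"x":0,"y":0,"z":-0.012,"wx":0,"wy":0,"wz":0},{"x":0,"y":0,"z":-0.018,"wx":0,"wy":0,"wz":0},{"x":0,"y":0,"z":-0.024,"wx":0,"wy":0,"wz":0},{"x":0,"y":0,"z":-0.03,"wx":0,"wy":0,"wz":0},{"x":0,"y":0,"z":-0.036,"wx":0,"wy":0,"wz":0},{"x":0,"y":0,"z":-0.042,"wx":0,"wy":0,"wz":0},{"x":0,"y":0,"z":-0.047,"wx":0,"wy":0,"wz":0},{"x":0,"y":0,"z":-0.05,"wx":0,"wy":0,"wz":0},{"x":0,"y":0,"z":-0.051,"wx":0,"wy":0,"wz":0}]'; python3 -c "
from h import *
go([.5195,.0755,.135])"
python3 -m creep '[{"x":0,"y":0,"z":0.03,"wx":0,"wy":0,"wz":0},{"x":0,"y":0,"z":0.07,"wx":0,"wy":0,"wz":0},{"x":0,"y":-0.06,"z":0.07,"wx":0,"wy":0,"wz":0},{"x":0,"y":-0.11,"z":0.07,"wx":0,"wy":0,"wz":0},{"x":0,"y":-0.12,"z":0.07,"wx":0,"wy":0,"wz":0},{"x":0,"y":-0.12,"z":0.07,"wx":0,"wy":0,"wz":0},{"x":0,"y":-0.12,"z":0.07,"wx":0,"wy":0,"wz":0},{"x":0,"y":-0.12,"z":0.07,"wx":0,"wy":0,"wz":0},{"x":0,"y":-0.12,"z":0.07,"wx":0,"wy":0,"wz":0},{"x":0,"y":-0.12,"z":0.07,"wx":0,"wy":0,"wz":0}]'; python3 -c "
from h import *
a=eyes.snapshot('side')[180:340,200:440];b=eyes.snapshot('top')[150:310,220:460]
cv2.imwrite('pics/s3.png',np.hstack([cv2.resize(x,(400,267),interpolation=cv2.INTER_CUBIC) for x in(a,b)]))
print(proj('side',[.5195,.046,.155]),proj('top',[.5195,.046,.174]))
go([.58,.046,.135])"
```

```text
time_s: 6.1
eef_pos: [0.5194, 0.0751, 0.1343]
ee_rot: [-0.5, 0.501, 0.499, 0.501]
wrist_force: [0.5, 1.4, 2.0]
finger_gap: 0.0
tcp [0.5194 0.0751 0.1343] F [0.5 1.4 2. ] t 6.1 gap 1.6267079814933954e-05 q6 -0.013350951046176432
shift [-0.0014 -0.0002  0.0007]
turn [[-7.000e-04 -4.000e-04  5.000e-04]
 [ 9.993e-01  8.000e-04  6.000e-04]]
time_s: 6.93
eef_pos: [0.5788, 0.1099, 0.1346]
ee_rot: [-0.5, 0.5, 0.499, 0.501]
wrist_force: [0.2, 0.8, -0.3]
finger_gap: -0.0001
[288.84583404 223.80104307] [323.68072225 214.11120048]
tcp [0.5791 0.11   0.1347] F [ 0.  -0.   0.7] t 7.0333 gap -9.575720295391515e-05 q6 0.04830773204440444
shift [-0.0005 -0.0021 -0.128 ]
turn [[-7.000e-04 -4.000e-04  6.000e-04]
 [ 9.993e-01  9.000e-04  6.000e-04]]
```

View pics/s3.png

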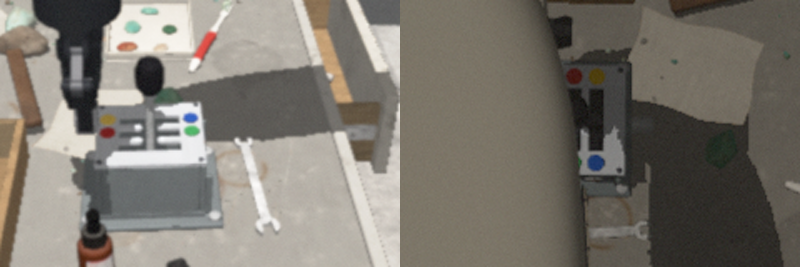

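The knob is upright at side pixel (290,225), against a predicted (289,224) for the middle slot in neutral. The fingertips are on the far side. I line up behind it and push toward the robot into the near end.

```bash
python3 -m creep '[{"x":0,"y":0,"z":-0.05,"wx":0,"wy":0,"wz":0},{"x":0,"y":0,"z":-0.1,"wx":0,"wy":0,"wz":0},{"x":0,"y":0,"z":-0.128,"wx":0,"wy":0,"wz":0},{"x":0,"y":0,"z":-0.128,"wx":0,"wy":0,"wz":0},{"x":0,"y":0.03,"z":-0.128,"wx":0,"wy":0,"wz":0},{"x":0,"y":0.05,"z":-0.128,"wx":0,"wy":0,"wz":0},{"x":0,"y":0.06,"z":-0.128,"wx":0,"wy":0,"wz":0},{"x":0,"y":0.07,"z":-0.128,"wx":0,"wy":0,"wz":0},{"x":0,"y":0.08,"z":-0.128,"wx":0,"wy":0,"wz":0},{"x":0,"y":0.09,"z":-0.128,"wx":0,"wy":0,"wz":0}]'; python3 -m creep '[{"x":0,"y":0.008,"z":0,"wx":0,"wy":0,"wz":0},{"x":0,"y":0.016,"z":0,"wx":0,"wy":0,"wz":0},{"x":0,"y":0.024,"z":0,"wx":0,"wy":0,"wz":0},{"x":0,"y":0.032,"z":0,"wx":0,"wy":0,"wz":0},{"x":0,"y":0.038,"z":0,"wx":0,"wy":0,"wz":0},{"x":0,"y":0.044,"z":0,"wx":0,"wy":0,"wz":0},{"x":0,"y":0.048,"z":0,"wx":0,"wy":0,"wz":0},{"x":0,"y":0.05,"z":0,"wx":0,"wy":0,"wz":0},{"x":0,"y":0.05,"z":0,"wx":0,"wy":0,"wz":0},{"x":0,"y":0.05,"z":0,"wx":0,"wy":0,"wz":0}]'; python3 -c "
from h import *
a=eyes.snapshot('side')[180:340,200:440]
cv2.imwrite('pics/s4.png',cv2.resize(a,(600,400),interpolation=cv2.INTER_CUBIC))
for r in models.trace('side','knob')[:2]: print(r['confidence'],r['bbox'])
print(proj('side',[.469,.046,.1447]))
go([.5004,.046,.135])"
```

```text
time_s: 7.87
eef_pos: [0.5344, 0.0464, 0.1352]
ee_rot: [-0.501, 0.5, 0.498, 0.501]
wrist_force: [3.9, -0.0, 3.2]
finger_gap: -0.0
time_s: 8.7
eef_pos: [0.5093, 0.0465, 0.1351]
ee_rot: [-0.501, 0.5, 0.498, 0.501]
wrist_force: [1.2, -0.3, -1.2]
finger_gap: 0.0001
0.72 [308.0, 241.1, 27.6, 51.1]
0.38 [258.6, 331.9, 27.4, 56.1]
[319.1704727  228.46685558]
tcp [0.5093 0.0465 0.135 ] F [ 0.4  0.3 -0.6] t 8.8 gap 9.707418478769544e-05 q6 -0.07089521587763804
shift [ 0.      0.0179 -0.001 ]
turn [[-6.000e-04 -3.000e-04  1.100e-03]
 [ 9.994e-01  1.700e-03  5.000e-04]]
```

View pics/s4.png

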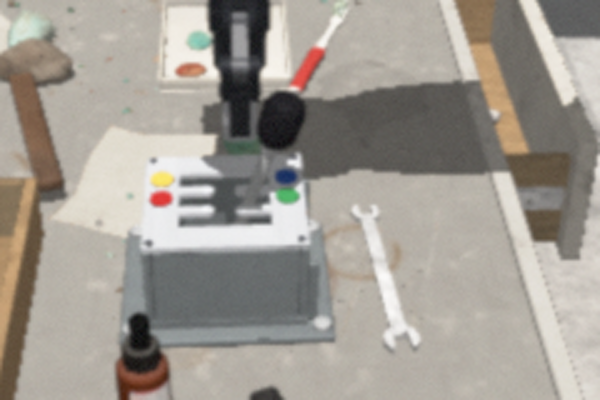

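The lever is in the middle slot, tilted toward green, with the knob at column 312 against a home column of 319. I push about 9 mm more, slowly.

```bash
python3 -m creep '[{"x":0,"y":0.002,"z":0,"wx":0,"wy":0,"wz":0},{"x":0,"y":0.004,"z":0,"wx":0,"wy":0,"wz":0},{"x":0,"y":0.006,"z":0,"wx":0,"wy":0,"wz":0},{"x":0,"y":0.008,"z":0,"wx":0,"wy":0,"wz":0},{"x":0,"y":0.01,"z":0,"wx":0,"wy":0,"wz":0},{"x":0,"y":0.012,"z":0,"wx":0,"wy":0,"wz":0},{"x":0,"y":0.014,"z":0,"wx":0,"wy":0,"wz":0},{"x":0,"y":0.016,"z":0,"wx":0,"wy":0,"wz":0},{"x":0,"y":0.017,"z":0,"wx":0,"wy":0,"wz":0},{"x":0,"y":0.017,"z":0,"wx":0,"wy":0,"wz":0}]'; python3 -c "
from h import *
a=eyes.snapshot('side')[180:340,200:440]
cv2.imwrite('pics/s5.png',cv2.resize(a,(600,400),interpolation=cv2.INTER_CUBIC))
go([.5004,.046,.135])"
```

```text
time_s: 9.63
eef_pos: [0.5007, 0.0465, 0.1351]
ee_rot: [-0.501, 0.5, 0.498, 0.501]
wrist_force: [2.1, 0.3, -0.5]
finger_gap: -0.0003
tcp [0.5008 0.0465 0.1351] F [ 2.2 -0.7 -0.6] t 9.6833 gap 7.878956005427521e-05 q6 -0.0721129767610585
shift [ 0.0002  0.0007 -0.001 ]
turn [[-6.000e-04 -3.000e-04  1.100e-03]
 [ 9.994e-01  1.700e-03  5.000e-04]]
```

View pics/s5.png

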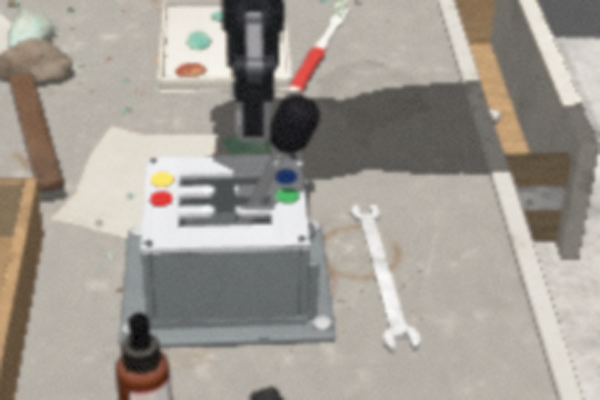

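The knob is at column 318 against 319, and no stop has been felt yet. I creep in small steps to find the stop.

```bash
python3 -m creep '[{"x":0,"y":0.0005,"z":0,"wx":0,"wy":0,"wz":0},{"x":0,"y":0.001,"z":0,"wx":0,"wy":0,"wz":0},{"x":0,"y":0.0015,"z":0,"wx":0,"wy":0,"wz":0},{"x":0,"y":0.002,"z":0,"wx":0,"wy":0,"wz":0},{"x":0,"y":0.0025,"z":0,"wx":0,"wy":0,"wz":0},{"x":0,"y":0.003,"z":0,"wx":0,"wy":0,"wz":0},{"x":0,"y":0.003,"z":0,"wx":0,"wy":0,"wz":0},{"x":0,"y":0.003,"z":0,"wx":0,"wy":0,"wz":0},{"x":0,"y":0.003,"z":0,"wx":0,"wy":0,"wz":0},{"x":0,"y":0.003,"z":0,"wx":0,"wy":0,"wz":0}]'
```

```text
time_s: 10.52
eef_pos: [0.4992, 0.0465, 0.1351]
ee_rot: [-0.501, 0.5, 0.498, 0.501]
wrist_force: [1.8, 0.8, 0.5]
finger_gap: 0.0003
```

```bash
python3 -m creep '[{"x":0,"y":0.0005,"z":0,"wx":0,"wy":0,"wz":0},{"x":0,"y":0.001,"z":0,"wx":0,"wy":0,"wz":0},{"x":0,"y":0.0015,"z":0,"wx":0,"wy":0,"wz":0},{"x":0,"y":0.002,"z":0,"wx":0,"wy":0,"wz":0},{"x":0,"y":0.0025,"z":0,"wx":0,"wy":0,"wz":0},{"x":0,"y":0.003,"z":0,"wx":0,"wy":0,"wz":0},{"x":0,"y":0.003,"z":0,"wx":0,"wy":0,"wz":0},{"x":0,"y":0.003,"z":0,"wx":0,"wy":0,"wz":0},{"x":0,"y":0.003,"z":0,"wx":0,"wy":0,"wz":0},{"x":0,"y":0.003,"z":0,"wx":0,"wy":0,"wz":0}]'
```

```text
time_s: 11.35
eef_pos: [0.4979, 0.0465, 0.1351]
ee_rot: [-0.501, 0.5, 0.498, 0.501]
wrist_force: [2.5, 0.7, 0.2]
finger_gap: 0.0002
```

```bash
python3 -m creep '[{"x":0,"y":0.0005,"z":0,"wx":0,"wy":0,"wz":0},{"x":0,"y":0.001,"z":0,"wx":0,"wy":0,"wz":0},{"x":0,"y":0.0015,"z":0,"wx":0,"wy":0,"wz":0},{"x":0,"y":0.002,"z":0,"wx":0,"wy":0,"wz":0},{"x":0,"y":0.0025,"z":0,"wx":0,"wy":0,"wz":0},{"x":0,"y":0.003,"z":0,"wx":0,"wy":0,"wz":0},{"x":0,"y":0.003,"z":0,"wx":0,"wy":0,"wz":0},{"x":0,"y":0.003,"z":0,"wx":0,"wy":0,"wz":0},{"x":0,"y":0.003,"z":0,"wx":0,"wy":0,"wz":0},{"x":0,"y":0.003,"z":0,"wx":0,"wy":0,"wz":0}]'
```

```text
time_s: 12.18
eef_pos: [0.4968, 0.0465, 0.1353]
ee_rot: [-0.501, 0.5, 0.498, 0.501]
wrist_force: [5.5, 0.4, -0.4]
finger_gap: 0.0002
```

The force has risen to 5.5 N, which is the stop. I let go, rise and stand clear.

```bash
python3 -m creep '[{"x":0,"y":-0.03,"z":0,"wx":0,"wy":0,"wz":0},{"x":0,"y":-0.08,"z":0,"wx":0,"wy":0,"wz":0},{"x":-0.05,"y":-0.1,"z":0,"wx":0,"wy":0,"wz":0},{"x":-0.12,"y":-0.1,"z":0,"wx":0,"wy":0,"wz":0},{"x":-0.19,"y":-0.1,"z":0,"wx":0,"wy":0,"wz":0},{"x":-0.22,"y":-0.1,"z":0.06,"wx":0,"wy":0,"wz":0},{"x":-0.22,"y":-0.08,"z":0.14,"wx":0,"wy":0,"wz":0},{"x":-0.22,"y":-0.04,"z":0.22,"wx":0,"wy":0,"wz":0},{"x":-0.22,"y":0,"z":0.3,"wx":0,"wy":0,"wz":0},{"x":-0.22,"y":0.02,"z":0.36,"wx":0,"wy":0,"wz":0}]'; python3 -c "
from h import *
a=eyes.snapshot('side')[180:340,200:440];b=eyes.snapshot('top')[150:310,220:460]
cv2.imwrite('pics/s6.png',np.hstack([cv2.resize(x,(400,267),interpolation=cv2.INTER_CUBIC) for x in(a,b)]))
for c in('side','top'):
  for r in models.trace(c,'knob')[:2]: print(c,r['confidence'],r['bbox'])
  print(proj(c,[.469,.046,.1447]))
go([0,0,0])"
```

```text
time_s: 13.02
eef_pos: [0.4842, 0.2279, 0.245]
ee_rot: [-0.501, 0.5, 0.498, 0.501]
wrist_force: [1.2, 0.1, -0.4]
finger_gap: 0.0004
side 0.62 [312.2, 246.7, 31.8, 42.6]
[319.1704727  228.46685558]
top 0.7 [324.0, 241.8, 20.3, 32.2]
[322.86891478 248.66517907]
tcp [0.4855 0.2273 0.2448] F [-0.2 -0.4  0.3] t 13.2167 gap -0.0001426897764302891 q6 0.2819595463564505
shift [ 0.4872  0.9731 -0.453 ]
turn [[ 3.000e-04 -6.000e-04  1.100e-03]
 [-9.997e-01 -1.700e-03 -9.000e-04]]
```

View pics/s6.png

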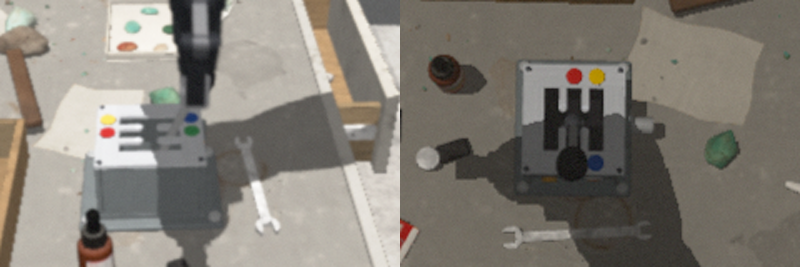

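```bash
python3 -c "
from h import *
th=np.linspace(0,2*np.pi,60)
for f in(-.28,-.34,-.4):
  d=np.array([np.sin(f),0,np.cos(f)]);u=np.array([np.cos(f),0,-np.sin(f)]);c=np.array([.5196,.046,.025])
  P=np.array([proj('top',c+d*h+.015*(np.cos(t)*u+np.sin(t)*np.array([0,1,0]))) for h in(.115,.146) for t in th])
  print(f,P.min(0).round(1),P.max(0).round(1), 'stem-disc',44+54*np.sin(f))
im=cv2.imread('pics/s6.png')[:,400:]
eyes.snapshot('top')
g=eyes.snapshot('top')[225:270,323].mean(1);print(g.round().astype(int))
"
```

```text
-0.28 [313.2 227.9] [332.9 250.6] stem-disc 29.07679497753786
-0.34 [313.1 232.3] [332.7 256. ] stem-disc 25.99169702439602
-0.4 [313.  236.7] [332.6 261.2] stem-disc 22.971409515332873
[61 61 56 58 59 60 57 57 54 60 60 55 44 28 25 28 26 25 22 26 28 30 22 28
 25 26 27 26 21 20 24 25 24 30 47 51 53 51 46 51 51 46 49 56 54]
```

The knob covers rows 238 to 258 in the top picture, centre 248.3. The model gives 249.0 at fore_aft -0.40 and 244.2 at -0.34, so the lever is home. I hand in.

```bash
python3 -c "
from h import *
print(robot.sign_off())"
```

```text
the job is handed in; nothing more can be done
None
```

The lever is in the near end of the middle slot, marked by the green disc, and the job was handed in after about 13 s of robot time. No verdict was reported.

- **Moves:** I used closed fingertips only and never gripped the knob. I pushed it +x to neutral, sideways along the cross channel to the middle slot, then toward the robot until it met the stop.
- **Forces:** The wrist readings at the end of each move were about 2 to 4 N while pushing and 5.5 N at the stop. I did not log peaks within a move.
- **Final position:** The knob's centre is at row 248.3 in the last top picture. The model gives 249.0 at the stop and 244.2 at fore_aft -0.34, so fore_aft is about -0.39. That puts the stem about 23 to 24 mm from the green disc, against the 26 mm limit.
- **Clearance:** The fingers are at (0.485, 0.227, 0.245), touching nothing. The loupe, bottle, stone and spanner look unmoved in the pictures.
- **Disagreements:**
  - The stop came about 3.5 mm further than I calculated, probably from knob and finger geometry.
  - The network's knob box in the last side picture was off because the gripper overlapped it, so I relied on the top view.
  - In the top view the network missed the red disc, but it was plain in the picture.

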